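# Turn up a dosing pump's trimmer with its plastic key

## Robot

A 6-joint arm with a two-finger parallel gripper is mounted at the origin on a cart in front of the work surface, level with it; the furniture and walls round the work are solid. World frame = base frame: x ahead of the robot, y to its left, z up, the work surface at z = 0. Lengths are in m, angles in rad, forces in N, time in s.
With the tool pointing down it reaches from about 0.35 to 0.775 m from the base axis. Payload 7.3 kg.
Tool frame: the origin (TCP) lies at the very end of the fingers, on their centre line; the grasp point (between the pads) lies 19 mm behind it (robot.tcp_to_grasp is the distance from the TCP to the grasp point, in m); z points along the fingers, y is the direction in which the jaws open and shut (so a half turn about z gives the same grasp; the last joint's range is limited). The gripper opens to 92 mm and grips with 3 to 60 N. Pads are 19 mm wide; open, the fingers measure 130 mm over their backs; the gripper's body (75 mm by 190 mm) begins 47 mm behind the grasp point.
Start: joints at [-1.47, 0.342, 1.524, -0, 1.275, -0.146], TCP at [0.128, -0.509, 0.227] pointing down, gripper open.
Joint ranges: [-2.53, 2.53], [-0.77, 2.02], [0.04, 2.7], [-1, 4.14], [0.28, 2.66], [-3.11, 3.11]. Speed limits (rad/s): [2.57, 2.57, 3.14, 3.14, 3.14, 3.14].

## Interface

Orientations are given as [roll, pitch, yaw] about the fixed x, y, z axes, in that order (R = Rz(yaw) Ry(pitch) Rx(roll)).
In Python, from cell import robot, eyes, finder gives the robot as it stands. The module is installed in compiled form; this text tells all that it offers.
- The arm moves only by the tool move_arm, never from a script. Its argument "motion" is a list of rows, each a list of 7 numbers: the closure in counts, from 0 (fully open) to 255 (shut), then the shift along the tool's x, y, z normalised to -1 to 1, where 1 is 0.02 m, then the turn, a rotation vector about the tool's x, y, z normalised to -1 to 1, where 1 is 6 degrees. In form: [[claw, x, y, z, ax, ay, az], ...]. A call has 1 to 12 rows; each row shifts and turns the commanded pose from where the row before left it, along the tool's axes as they then stand; what a row does not reach is not made up. A row lasts 1/8 s, in which the tool goes at most 62.5 mm and 10.7 degrees, less where a joint would pass 70% of its speed; a pose out of reach is approached as far as the arm can. A call with a number of a shift or a turn outside -1 to 1 is refused whole. A call with a gripper value outside its range is refused whole. The fingers move at their own pace and stop on an object; "newtons" is the grip in N (left out, the last holds). Time passes only in rows, so rows that do not move let the fingers close. It gives the time, the measured TCP pose, the force and the opening at its end, in the units of the state.
- robot.observe(): the state, without advancing time (a new reading comes with each control period).
- eyes.read_camera(name): name is "scene" or "top" or "wrist"; returns (picture, depth): 480x640x3 uint8, red, green, blue; 480x640 float32, m along the optical axis (not along the pixel's ray), 0 where there is no reading.
- eyes.calibration(name): a dict with "K" (3x3 intrinsics, pixels), "position" and "orientation" of the camera in the world. Camera axes: x right, y up, looking along -z (the intrinsics and any distortion apply to the point x, -y, -z); pixel columns grow to the right and rows downward; lengths in m; the calibration is good to about 2 mm. A picture is of the moment at which its call begins: read the wrist's pose just before it. calibration takes no time and is no camera call; for the wrist camera it gives the pose at the moment of the call.
- robot.hand_in(): hands the job in, once; it reports no verdict.
Trained networks look in the newest picture that a camera, given by its name, has taken for a name from the list of things; names that differ only in an ending like _2 or _b are one class to them, and where a whole thing is asked for, a point or a joint stands for the part that bears it (a point fixed in the world has none). Each returns a list of dicts, best first, with "p" (0 to 1); they miss things now and then, are a little off and sometimes report something else, mostly with a low value. They report only what shows in the picture. A call takes as long as a camera call.
- finder.recognise(camera, label): "centre" ([x, y, z] in m, in the coordinates of the camera as it stood for that picture, good to about 4 mm: the middle of the surface that is visible of it).
- finder.place_of(camera, label): "centre" ([x, y, z] in m, in the coordinates of the camera as it stood for that picture, good to about 4 mm: a listed point, or the origin of a listed thing).
The state is a dict: "time": time; "qpos": joint angles; "qvel": joint speeds; "joint_efforts": joint torques, N m; "tool_pos": TCP position; "tool_rot": TCP orientation; "contact_force": force on the tool from outside, world axes, zero at the start; "torque": the same for the moment, N m; "opening": finger opening in m.
Only numpy, scipy, OpenCV 4.12 (cv2) and the standard library are available. Lean on these libraries where they do the work, as an engineer would, in place of code of your own. Each camera call takes 0.05 s, during which the arm holds its last target. There are 200 camera calls.

## Task

The wall-mounted twin dosing pump of the washing machine lies on its back on the worktop. Take the plastic setting key from the holster on its side, seat its blade fully in the recessed slotted screw of the larger pump head, and turn that screw with the key, gently and without forcing it, until the dial's pointer line stands at the tab of its ring. Then put the key back fully home in its holster and let go; leave both tab rings, the other dial and the things around alone, and keep the fingers off the pump.

Things in the scene. Friction and masses are not known exactly. Their poses are not given: they have to be found in the camera images.
- pump_unit: white twin dosing pump, 180 (x) x 230 (y) x 84 mm, fixed. Origin under its centre, x to its upper end, y to the larger pump head. At -x two round pump heads: larger (68 mm) at y +55 mm, smaller (50 mm) at y -55 mm. At +x the setting panel, top 84 mm high: one dial beyond each head, centre x +48 mm, same y. More than 20 N from the key breaks a screw or dial, 50 N any part
- big_screw_face (a point): centre of the face of the larger head's brass screw at rest, 16 mm below the dial's top, 66 mm above the worktop; axes of pump_unit. A cone 22 mm wide at the top, 6 mm deep, leads to a 15 mm guide bore for the shank. Slot right across, 4.8 mm wide, 5.5 deep. Sprung: yields 1.2 N at first, 4.8 N at 3 mm, then stops hard; it springs up onto the blade once in line with the slot
- big_dial (a joint): angle of the larger head's dial (black disc 47 mm wide, top 82 mm high, white pointer line), rad; 0 = pointer to pump_unit +x, positive clockwise from above, stops at -1.7 and 1.7. Turns with its screw, 0.06 N m friction. Clamped to the screw at the works at an unmeasured angle: the slot lies within 0.6 rad either way of the pointer line
- big_tab (a joint): angle of the tab (4 mm wide) on the flat ring, 73 mm wide, round the larger head's dial; same zero and sense as big_dial. The pointer has to be set here, 0.4 to 1.2 rad clockwise of its start. The ring stays put
- big_pointer (a point): point on the extended pointer line of the larger head's dial, 28 mm from its axis; x outwards along the line
- big_tab_mark (a point): point 28 mm from the dial's axis in line with the tab of the larger head's ring; x outwards through the tab
- small_pointer (a point): the same pointer point of the smaller head's dial: not to be turned
- small_tab_mark (a point): the same tab point of the smaller head's ring: not to be turned
- key: grey plastic setting key, 105 mm, 45 g, upright in its holster. Origin at the blade's tip, z up to the handle. Blade 13 mm wide (y), 2.5 mm thick (x), 6.5 mm long; round shank 13 mm; shoulder collar 25 mm wide 40 to 47 mm above the tip; paddle handle 14 mm thick (x, flat), 26 mm wide (y), 47 to 105 mm above the tip. Blade has about 0.17 rad of play either way in the slot
- key_shoulder (a point): underside of the key's shoulder on its axis, 40 mm above the tip
- holster (a point): centre of the mouth of the holster, an upright tube on the pump's -y side (x +30, y -134 mm), 80 mm above the worktop, 25 mm wide outside with a plain bore of 17.6 mm, 74 mm deep; the key's shoulder rests on its rim; axes as those of pump_unit
- softener: pink softener jug, 68 x 124 x 242 mm, bystander behind the pump; origin under its centre
- stain_dropper: small brown dropper bottle, 33 mm wide, 102 mm high, bystander right of the pump; origin under its centre
- peg: wooden clothes peg, 15 x 72 x 12 mm, bystander left of the pump; origin under its centre

How it is judged:
By the outcome, as a careful person would: the job done as asked, in the order asked, and still so for the second after the job is handed in, with the robot touching nothing.
It also fails if it takes over 72 s, if anything falls off the work surface, if the arm or the gripper's body presses on something with over 40 N, if the wrist force passes 120 N, or if a joint passes its speed limit or range.

## Working session

There is one attempt and no reset: what is moved stays moved. The work goes in short steps, Python scripts to look and compute and a tool call to move; the robot and the scene stay as the last step left them, time stands still between calls to the robot, and variables do not carry over. Pictures are saved under pics/ and viewed, about 8 in all and at most 12, crops included, and the job is handed in when it is done.

Besides the shell and the picture viewer there is one more tool, called after ">>>" as name(argument=value, ...) on one line, values as JSON. move_arm: Moves the arm, as the interface text tells. Its arguments: {"type":"object","properties":{"motion":{"type":"array"},"newtons":{"type":"number"}},"required":["motion"]}

```bash
mkdir -p pics; cat > h.py <<'E'
import numpy as np, cv2
from scipy.spatial.transform import Rotation as R
from cell import robot, eyes, finder
def cal(n):
    c=eyes.calibration(n); o=np.array(c["orientation"],float)
    M=o if o.shape==(3,3) else R.from_euler('xyz',o).as_matrix()
    return np.array(c["K"]),np.array(c["position"]),M
def shot(n,f=None):
    c=cal(n); p,d=eyes.read_camera(n)
    if f: cv2.imwrite('pics/'+f,p[:,:,::-1])
    return c,p,d
def w(c,pt): return c[2]@np.array(pt)+c[1]
def pix2w(c,u,v,z):  # intersect with plane z
    K,p,M=c; r=M@np.array([(u-K[0,2])/K[0,0],-(v-K[1,2])/K[1,1],-1]); return p+r*(z-p[2])/r[2]
def w2pix(c,P):
    K,p,M=c; q=M.T@(np.array(P)-p); return np.array([K[0,2]+K[0,0]*q[0]/-q[2],K[1,2]-K[1,1]*q[1]/-q[2]])
E
python3 - <<'E'
from h import *
print(eyes.calibration("top"))
s=robot.observe();print(s)
for n in ("scene","top"):
    c,p,d=shot(n,n+"1.png")
    for l in ("pump_unit","big_screw_face","big_pointer","big_tab_mark","small_pointer","small_tab_mark","key","key_shoulder","holster","softener","stain_dropper","peg"):
        r=finder.place_of(n,l)
        print(n,l,[(round(x["p"],2),w(c,x["centre"]).round(4).tolist()) for x in r[:2]])
E
```

```text
{'K': array([[511.24277706,   0.        , 319.99631009],
       [  0.        , 511.24277706, 234.04057899],
       [  0.        ,   0.        ,   1.        ]]), 'position': array([ 0.42302121, -0.10210197,  1.01200797]), 'orientation': array([ 0.14823089,  0.02965414, -1.55771363])}
{'time': 0.0, 'qpos': array([-1.46999256e+00,  3.42691967e-01,  1.52502470e+00, -7.81906482e-07,
        1.27537573e+00, -1.45989784e-01]), 'qvel': array([ 0.00014894,  0.00066104, -0.00069029, -0.00020131,  0.0009713 ,
       -0.00255252]), 'joint_efforts': array([-7.35075378e-05, -4.31246281e+01, -2.44226897e+01,  7.17032701e-02,
        5.58798818e-02, -1.08195322e-04]), 'tool_pos': array([ 0.12824081, -0.50867984,  0.22605824]), 'tool_rot': array([-3.14010876e+00, -2.17429473e-04,  2.46793623e-01]), 'contact_force': array([ 0.54482424, -0.0874333 ,  0.14022056]), 'torque': array([ 0.00315462, -0.00163961, -0.01524488]), 'opening': 0.09202800494615063}
scene pump_unit [(0.79, [0.456, -0.0347, 0.0003])]
scene big_screw_face [(0.9, [0.5086, 0.0242, 0.0595])]
scene big_pointer [(0.72, [0.5296, 0.0353, 0.0
[... 685 characters left out ...]
, 0.0024])]
top big_screw_face [(0.96, [0.5062, 0.0275, 0.0688]), (0.44, [0.5355, -0.0867, 0.0855])]
top big_pointer [(0.73, [0.5303, 0.044, 0.0823])]
top big_tab_mark [(0.76, [0.5339, 0.017, 0.0874]), (0.5, [0.5296, 0.046, 0.0821])]
top small_pointer [(0.72, [0.5259, -0.1042, 0.0821]), (0.28, [0.4909, -0.1617, 0.076])]
top small_tab_mark [(0.58, [0.5379, -0.092, 0.085])]
top key [(0.76, [0.4853, -0.1604, 0.0389])]
top key_shoulder [(0.47, [0.4892, -0.1633, 0.0771])]
top holster [(0.81, [0.4925, -0.163, 0.0788])]
top softener [(0.87, [0.7122, 0.0456, -0.0027])]
top stain_dropper [(0.94, [0.4395, -0.395, -0.0001]), (0.16, [0.4887, -0.1627, 0.0743])]
top peg [(0.79, [0.4127, 0.2147, -0.0005])]
```

```bash
python3 - <<'E'
from h import *
c=cal("top")
p=cv2.imread("pics/top1.png")
for P in ([.507,.026,.084],[.49,-.162,.145]): print(w2pix(c,P))
u,v=w2pix(c,[.5,-.06,.084]).astype(int)
q=p[v-90:v+90,u-120:u+120]; print(u,v)
cv2.imwrite("pics/top1c.png",cv2.resize(q,None,fx=3.33,fy=3.33,interpolation=cv2.INTER_CUBIC))
E
```

```text
[265.56456235 262.97182363]
[371.08357192 270.83400084]
312 267
```

View pics/top1c.png

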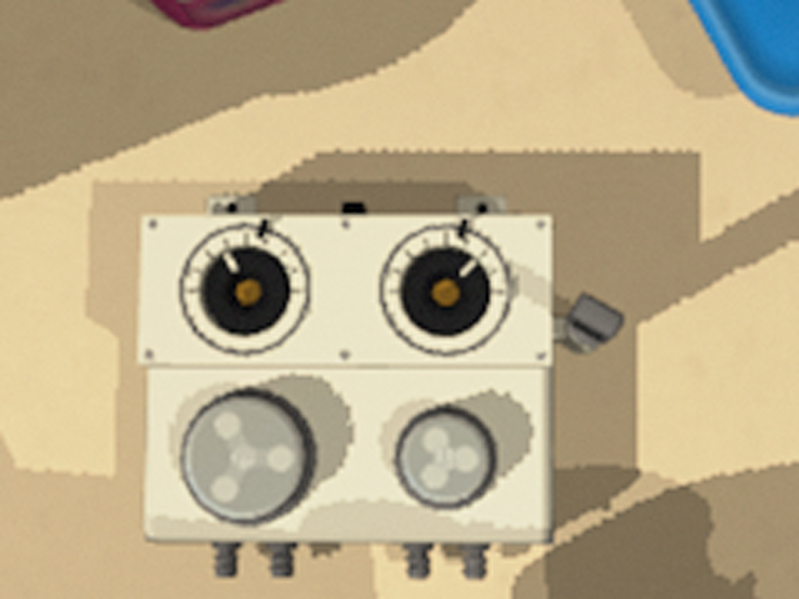

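View pics/scene1.png

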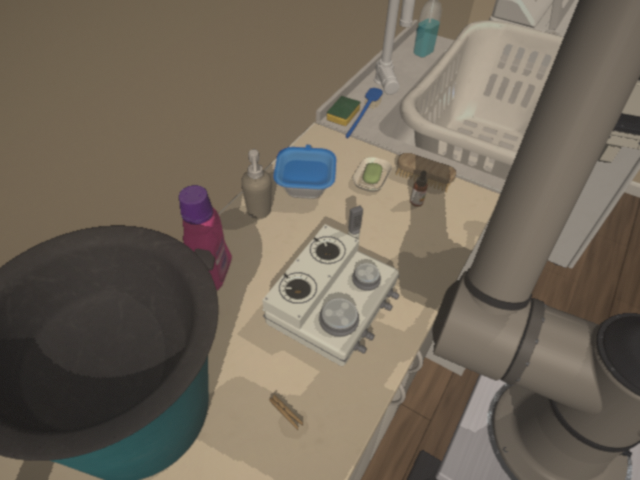

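```bash
python3 - <<'E'
from h import *
K,p,M=cal("wrist"); s=robot.observe(); T=R.from_euler('xyz',s['tool_rot']).as_matrix()
print(K, "cam in tool",T.T@(p-s['tool_pos']), "view dir in tool",T.T@M@[0,0,-1],"camx in tool",T.T@M[:,0])
c,pi,d=shot("scene")
K,p,M=c
for u,v in ((100,300),(150,440),(200,250),(20,400),(210,300),(120,240),(205,350)):
    z=d[v,u]; print(u,v,w(c,[(u-K[0,2])/K[0,0]*z,-(v-K[1,2])/K[1,1]*z,-z]).round(3))
c=cal("top"); O=(240-120,0)
def f(x,y,z=.084): return pix2w(c,(x/3.33)+312-120,(y/3.33)+267-90,z)[:2].round(4)
print("pump corners",f(139,214),f(552,214),f(552,366),f(139,366))
print("dials",f(248,292,.082),f(446,293,.082),"ptr",f(232,261,.082),"tab",f(264,228),"key top",f(597,312,.145))
E
```

```text
[[377.03187048   0.         322.41283228]
 [  0.         377.03187048 243.02317092]
 [  0.           0.           1.        ]] cam in tool [ 0.07063827 -0.0003932  -0.15835788] view dir in tool [-0.26331648  0.00190814  0.96470762] camx in tool [ 0.00102608  0.99999803 -0.00169787]
100 300 [0.709 0.278 0.197]
150 440 [0.494 0.392 0.189]
200 250 [0.584 0.165 0.286]
20 400 [0.67  0.448 0.204]
210 300 [0.516 0.225 0.284]
120 240 [0.7   0.213 0.282]
205 350 [0.473 0.286 0.284]
pump corners [0.5465 0.086 ] [ 0.5485 -0.142 ] [ 0.4654 -0.1422] [0.4628 0.0828]
dials [0.5041 0.0245] [ 0.5046 -0.0843] ptr [0.5211 0.0339] tab [0.5393 0.0164] key top [ 0.4902 -0.1623]
```

>>> move_arm(motion=[[0,0,0,-0.4,0,0,0.8],[0,0,0,-0.4,0,0,0.8],[0,0,0,-0.4,0,0,0.76],[0,1,-1,0,0,0,0],[0,1,-1,0,0,0,0],[0,1,-1,0,0,0,0],[0,1,-1,0,0,0,0],[0,1,-1,0,0,0,0],[0,1,-1,0,0,0,0],[0,1,-1,0,0,0,0],[0,1,-1,0,0,0,0],[0,1,-1,0,0,0,0]])

```text
time: 2.85
tool_pos: [0.309, -0.3285, 0.2508]
tool_rot: [3.141, -0.0, -0.0]
contact_force: [0.3, -0.5, -0.4]
opening: 0.0918
```

>>> move_arm(motion=[[0,1,-1,0,0,0,0],[0,1,-1,0,0,0,0],[0,1,-1,0,0,0,0],[0,1,-1,0,0,0,0],[0,1,-1,0,0,0,0],[0,1,-1,0,0,0,0],[0,1,-1,0,0,0,0],[0,1,-1,0,0,0,0],[0,0,-0.2,0,0,0,0],[0,0,0,0,0,0,0]])

```text
time: 4.1
tool_pos: [0.4679, -0.1653, 0.2506]
tool_rot: [3.141, 0.001, 0.0]
contact_force: [0.2, -0.2, -0.0]
opening: 0.0916
```

```bash
python3 - <<'E'
from h import *
s=robot.observe(); print(s['tool_pos'],s['tool_rot'],s['time'])
c,p,d=shot("wrist","w1.png")
for l in ("key","key_shoulder","holster","small_pointer","small_tab_mark"):
    print(l,[(round(x["p"],2),w(c,x["centre"]).round(4).tolist()) for x in finder.place_of("wrist",l)[:2]])
E
```

```text
[ 0.46792735 -0.16526002  0.25064162] [3.14140024e+00 5.59699978e-04 2.10515221e-04] 4.1
key [(0.82, [0.4884, -0.1646, 0.0421])]
key_shoulder [(0.81, [0.4876, -0.1623, 0.0824])]
holster [(0.82, [0.4883, -0.1638, 0.0805])]
small_pointer [(0.7, [0.5244, -0.1012, 0.0819])]
small_tab_mark [(0.62, [0.5365, -0.0928, 0.0846])]
```

View pics/w1.png

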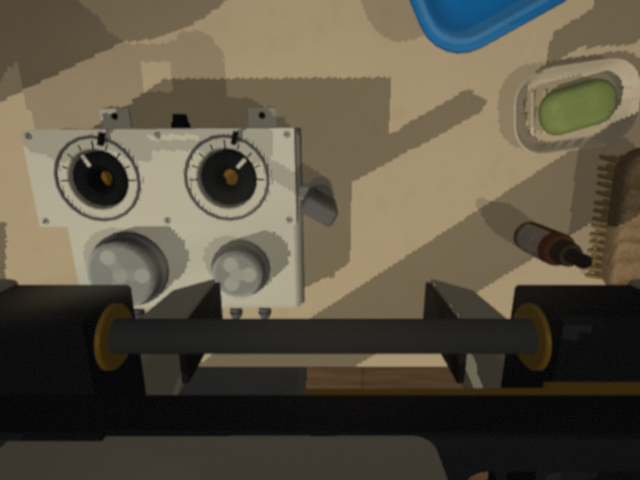

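```bash
python3 - <<'E'
from h import *
c=cal("wrist"); p,d=eyes.read_camera("wrist"); K=c[0]
v,u=np.mgrid[0:480,0:640]; P=np.stack([(u-K[0,2])/K[0,0]*d,-(v-K[1,2])/K[1,1]*d,-d],-1)@c[2].T+c[1]
m=(d>0)&(abs(P[...,0]-.488)<.04)&(abs(P[...,1]+.163)<.03)&(P[...,2]>.1)&(P[...,2]<.2)&(v<280)
Q=P[m]; print(len(Q),np.histogram(Q[:,2],bins=np.arange(.1,.16,.005)))
t=m&(P[...,2]>np.percentile(Q[:,2],97)-.004)
q=P[t]; print(len(q),q.mean(0),q.min(0),q.max(0))
r=cv2.minAreaRect((q[:,:2]*1000).astype(np.float32)); print(r)
pix=np.argwhere(t)[:,::-1].astype(np.float32); print(cv2.minAreaRect(pix))
for k in (.105,.12,.135): 
    s=Q[abs(Q[:,2]-k)<.003]; print(k,s.mean(0),cv2.minAreaRect((s[:,:2]*1000).astype(np.float32)))
a=p[130:250,260:380,::-1]; b=p[130:220,50:140,::-1]
a=cv2.resize(a,(400,400),interpolation=cv2.INTER_CUBIC); b=cv2.resize(b,(400,400),interpolation=cv2.INTER_CUBIC)
cv2.imwrite("pics/w1c.png",np.hstack([a,b]))
E
```

```text
937 (array([ 29,  29,  29,  25,  23,  32,  45,  33, 311, 381,   0]), array([0.1  , 0.105, 0.11 , 0.115, 0.12 , 0.125, 0.13 , 0.135, 0.14 ,
       0.145, 0.15 , 0.155]))
665 [ 0.48988799 -0.16287926  0.14504962] [ 0.47899851 -0.1757      0.14251093] [ 0.50027362 -0.14994613  0.14734774]
((489.515380859375, -162.8836212158203), (25.716283798217773, 14.016111373901367), 60.20127487182617)
((318.0601806640625, 211.3506317138672), (35.98351287841797, 19.312671661376953), 30.068584442138672)
0.105 [ 0.49634348 -0.16380307  0.10510568] ((495.2403259277344, -164.9216766357422), (25.196455001831055, 5.3614091873168945), 73.13544464111328)
0.12 [ 0.49605025 -0.16425398  0.11978359] ((495.620361328125, -164.58445739746094), (24.656904220581055, 5.739782333374023), 74.9094467163086)
0.135 [ 0.49643965 -0.16381283  0.13484998] ((495.5445556640625, -164.9525146484375), (24.661582946777344, 4.835684299468994), 71.90320587158203)
```

View pics/w1c.png

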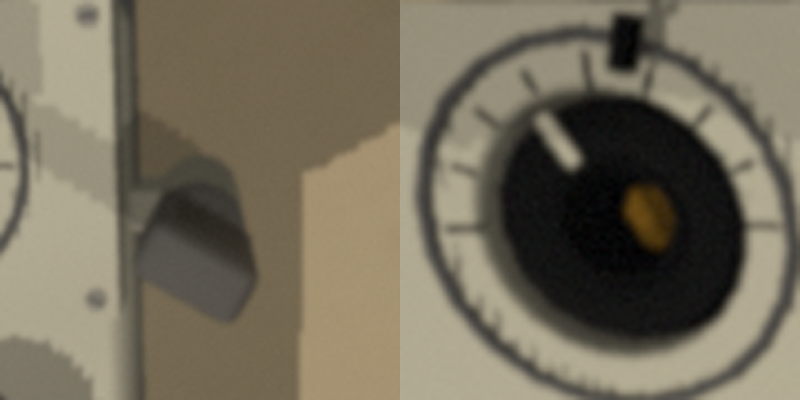

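>>> move_arm(motion=[[0,-0.17,-0.95,0,0,0,0],[0,-0.17,-0.95,0,0,0,0],[0,-0.17,-0.95,0,0,0,0],[0,-0.17,-0.95,0,0,0,0],[0,-0.17,-0.95,0,0,0,0],[0,-0.17,-0.95,1,0,0,0],[0,-0.17,-0.95,1,0,0,0],[0,-0.17,-0.95,1,0,0,0],[0,-0.17,-0.95,1,0,0,0],[0,-0.17,-0.95,1,0,0,0],[0,0,0,1,0,0,0],[0,0,0,0,0,0,0]])

```text
time: 5.95
tool_pos: [0.4333, 0.0257, 0.1298]
tool_rot: [-3.141, 0.003, 0.001]
contact_force: [-1.1, -0.7, 0.1]
opening: 0.0918
```

```bash
cat > dial.py <<'E'
from h import *
def rect(c,p,C,half,z,n=600):
    """orthorectified patch at height z: image up=+x world, left=+y"""
    g=np.linspace(half,-half,n); X,Y=np.meshgrid(g,g,indexing='ij')
    K,pos,M=c; q=(np.stack([X+C[0],Y+C[1],np.full_like(X,z)],-1)-pos)@M
    mx=(K[0,2]+K[0,0]*q[...,0]/-q[...,2]).astype(np.float32); my=(K[1,2]-K[1,1]*q[...,1]/-q[...,2]).astype(np.float32)
    return cv2.remap(p,mx,my,cv2.INTER_CUBIC)
E
python3 - <<'E'
from dial import *
s=robot.observe(); print(s['tool_pos'],s['tool_rot'],s['qpos'],s['time'])
c,p,d=shot("wrist","w2.png")
for l in ("big_screw_face","big_pointer","big_tab_mark","pump_unit"):
    print(l,[(round(x["p"],2),w(c,x["centre"]).round(4).tolist()) for x in finder.place_of("wrist",l)[:2]])
C=(.505,.025)
a=rect(c,p,C,.04,.083,400); b=rect(c,p,C,.011,.066,400)
b=np.clip(b.astype(float)*1.5,0,255).astype(np.uint8)
cv2.imwrite("pics/d1.png",np.hstack([a,b])[:,:,::-1])
E
```

```text
[0.43334838 0.02566032 0.12981781] [-3.14133978e+00  2.90021632e-03  5.18354550e-04] [-1.17702017e-01  2.95023321e-01  1.89906268e+00 -1.11789912e-04
  9.50416459e-01  1.45264144e+00] 5.95
big_screw_face [(0.67, [0.5041, 0.0277, 0.0629]), (0.33, [0.531, 0.0409, 0.083])]
big_pointer [(0.95, [0.5304, 0.0403, 0.0858])]
big_tab_mark [(0.91, [0.537, 0.0184, 0.0844])]
pump_unit [(0.84, [0.4626, -0.03, -0.0007])]
```

View pics/d1.png

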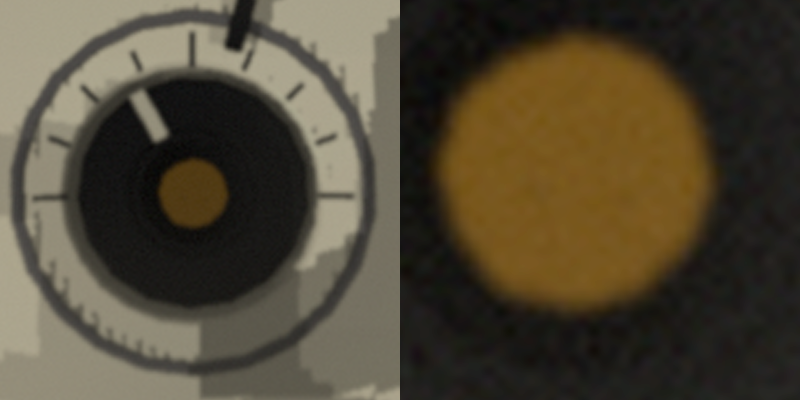

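```bash
python3 - <<'E'
from dial import *
c=cal("wrist"); K=c[0]; D=[];I=[]
for i in range(12):
    p,d=eyes.read_camera("wrist"); D.append(d.copy()); I.append(p.astype(float))
d=np.mean(D,0); p=np.mean(I,0)
v,u=np.mgrid[0:480,0:640]; P=np.stack([(u-K[0,2])/K[0,0]*d,-(v-K[1,2])/K[1,1]*d,-d],-1)@c[2].T+c[1]
C=(.5065,.0262)
cu,cv=w2pix(c,[*C,.066]).astype(int); print(cu,cv,np.std(D,0)[cv,cu])
np.set_printoptions(linewidth=250)
z=P[...,2][cv-17:cv+18,cu-17:cu+18]*1000
print(z[::2].round(0).astype(int))
b=rect(c,p.astype(np.float32),C,.011,.066,400); g=b.mean(2)
g=np.clip((g-g[120:280,120:280].mean())*8+128,0,255)
z2=rect(c,P[...,2].astype(np.float32),C,.011,.066,400); z2=np.clip((z2-.055)/.016*255,0,255)
cv2.imwrite("pics/d2.png",np.hstack([g,z2]).astype(np.uint8))
# angles of pointer and tab
a=rect(c,p.astype(np.float32),C,.045,.0825,900).mean(2)  # 0.1mm/px
def polar(r,th): # th clockwise from +x
    X=r*np.cos(th);Y=-r*np.sin(th); return a[np.round((.045-X)/.0001).astype(int),np.round((.045-Y)/.0001).astype(int)]
th=np.linspace(-1.2,1.2,961)
for r in (.013,.015,.017,.019,.021): 
    q=polar(r,th); m=q>q.max()*.75; print("ptr",r,th[m].mean().round(3),th[m].min().round(3),th[m].max().round(3))
a=rect(c,p.astype(np.float32),C,.045,.0845,900).mean(2)
for r in (.031,.033,.038,.04):
    q=polar(r,th); m=q<q.min()+25; print("tab",r,th[m].mean().round(3),th[m].min().round(3),th[m].max().round(3))
E
```

```text
319 138 0.00048528888
[[ 82  81  83  83  83  83 100  82  81  81  81  81  81  80  97  80  80  79  80  80  80  80  80  81  81  81  81  82  82  83  83  83  82  82  82]
 [ 82  83  83  83  82  82  82  80  80  80  79  79  79  79  79  78  78  78  78  78  79  78  96  79  79  79  79  80  81  82  82  83  83  83  83]
 [ 83  83  82  82  81  80  80  80  79  78  78  77  77  76  74  71  68  68  69  70  71  74  76  77  78  78  79  79  80  81  81  82  82  83  83]
 [ 83  82  81  81  80  80  79  79  78  77  71  63  62  62  62  61  61  63  67  67  67  86  67  66  68  72  78  78  79  79  80  81  81  82  83]
 [ 82  81  80  80  79  79  78  77  71  85  62  62  62  62  61  62  62  61  64  67  67  67  67  67  67  67  68  73  78  78  79  80  80  98  82]
 [ 81  81  80  79  78  95  72  64  67  67  63  61  61  61  62  61  62  61  62  65  86  67  67  67  67  67  67  65  66  74  95  79  79  80  81]
 [ 81  81  79  79  78  76  67  67  86  67  67  62  61  62  62  62  62  62  62  61  66  67  67  67  67  67  67  67  64  64  77  78  97  80  81]
 [ 80  80  79  78  77  69  67  67  67  67  67  67  62  62  62  62  61  62  62
[... 1059 characters left out ...]
82  83]
 [ 83  83  83  82  81  80  80  79  79  78  78  76  73  73  89  68  67  67  66  62  82  68  71  74  76  78  78  79  80  80  81  99  82  83 100]
 [ 82  83  83  83  83  82  81  80  80  80  79  79  79  79  78  78  78  77  77  78  78  78  78  79  79  79  80  80  81  81  82  83  83  83  83]
 [ 82  80  81  83  83  83  82  82  81  81  81  80  81  80  80  97  80  79  79  80  80  80  80  80  81  81  81  81  82  83  83  83  83  80  82]]
ptr 0.013 -0.529 -0.622 -0.435
ptr 0.015 -0.511 -0.605 -0.418
ptr 0.017 -0.515 -0.597 -0.432
ptr 0.019 -0.514 -0.587 -0.44
ptr 0.021 -0.514 -0.58 -0.447
tab 0.031 0.26 0.215 0.305
tab 0.033 0.263 0.218 0.308
tab 0.038 0.263 0.223 0.302
tab 0.04 0.265 0.228 0.302
```

View pics/d2.png

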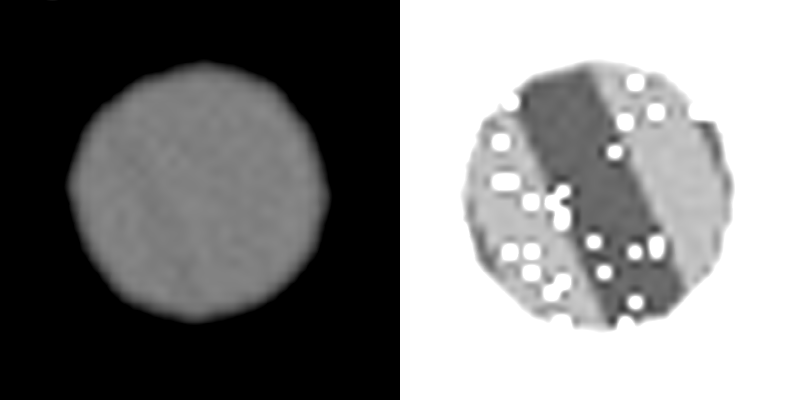

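>>> move_arm(motion=[[0,0,0,-1,0,0,0],[0,0,0,-1,0,0,0],[0,0.28,0.943,-1,0,0,0],[0,0.28,0.943,-1,0,0,0],[0,0.28,0.943,-1,0,0,0],[0,0.28,0.943,0,0,0,0],[0,0.28,0.943,0,0,0,0],[0,0.28,0.943,0,0,0,0],[0,0.28,0.943,0,0,0,0],[0,0.28,0.943,0,0,0,0],[0,0.28,0.943,0,0,0,0],[0,0.28,0.943,0,0,0,0]])

```text
time: 8.3
tool_pos: [0.4907, -0.1651, 0.2307]
tool_rot: [3.142, 0.0, -0.0]
contact_force: [-0.1, -0.1, 0.5]
opening: 0.0915
```

>>> move_arm(motion=[[0,0,0,0,0,0,-1],[0,0,0,0,0,0,-1],[0,0,0,0,0,0,-1],[0,0,0,0,0,0,-1],[0,0,0,0,0,0,-1],[0,0,0,0,0,0,-1],[0,0,0,0,0,0,-1],[0,0,0,0,0,0,-1],[0,0,0,0.5,0,0,-1],[0,0,0,0.5,0,0,-1],[0,0,0,0,0,0,0]])

```text
time: 9.68
tool_pos: [0.4902, -0.1642, 0.2101]
tool_rot: [-3.14, 0.0, 1.046]
contact_force: [-0.1, 0.7, -0.4]
opening: 0.092
```

```bash
python3 - <<'E'
from dial import *
s=robot.observe(); print(s['tool_pos'],s['tool_rot'],s['qpos'],s['time'],s['contact_force'])
c=cal("wrist"); p,d=eyes.read_camera("wrist"); K=c[0]
v,u=np.mgrid[0:480,0:640]; P=np.stack([(u-K[0,2])/K[0,0]*d,-(v-K[1,2])/K[1,1]*d,-d],-1)@c[2].T+c[1]
m=(d>0)&(abs(P[...,0]-.489)<.025)&(abs(P[...,1]+.163)<.025)&(abs(P[...,2]-.145)<.004)
q=P[m]; print(len(q),q.mean(0)); r=cv2.minAreaRect((q[:,:2]*1000).astype(np.float32)); print(r)
T=R.from_euler('xyz',s['tool_rot']).as_matrix(); print("in tool mm",T.T@(np.array([*r[0],145])/1000-s['tool_pos'])*1000)
E
```

```text
[ 0.49021793 -0.16415897  0.21011835] [-3.14015357e+00  1.52496208e-04  1.04582135e+00] [-4.71411985e-01  3.42373743e-01  1.57161340e+00 -7.98505191e-05
  1.22905069e+00  5.35899118e-02] 9.675 [-0.07878882  0.68748296 -0.35937877]
894 [ 0.49021029 -0.16219209  0.14498939]
((489.9578552246094, -162.71507263183594), (25.549684524536133, 13.956072807312012), 59.685298919677734)
in tool mm [ 1.1290406  -0.85501231 65.11947297]
```

>>> move_arm(motion=[[0,0.056,-0.043,0.9,0,0,0],[0,0,0,0.9,0,0,0],[0,0,0,0.9,0,0,0],[0,0,0,0.9,0,0,0],[0,0,0,0.9,0,0,0],[0,0,0,0.9,0,0,0],[0,0,0,0.05,0,0,0],[0,0,0,0,0,0,0]], newtons=15)

```text
time: 10.72
tool_pos: [0.4908, -0.1628, 0.1025]
tool_rot: [3.14, -0.0, 1.046]
contact_force: [0.4, -0.7, -0.4]
opening: 0.0916
```

>>> move_arm(motion=[[230,0,0,0,0,0,0],[230,0,0,0,0,0,0],[230,0,0,0,0,0,0],[230,0,0,0,0,0,0],[230,0,0,0,0,0,0],[230,0,0,0,0,0,0],[230,0,0,0,0,0,0],[230,0,0,0,0,0,0]], newtons=15)

```text
time: 11.72
tool_pos: [0.4902, -0.1624, 0.1017]
tool_rot: [-3.142, 0.0, 1.047]
contact_force: [0.2, 0.3, 0.7]
opening: 0.0166
```

>>> move_arm(motion=[[255,0,0,0,0,0,0],[255,0,0,0,0,0,0],[255,0,0,0,0,0,0]], newtons=30)

```text
time: 12.1
tool_pos: [0.4902, -0.1624, 0.1017]
tool_rot: [-3.142, 0.0, 1.047]
contact_force: [-0.3, 0.7, -0.2]
opening: 0.014
```

```bash
python3 - <<'E'
from h import *
s=robot.observe(); print(s)
E
```

```text
{'time': 12.1, 'qpos': array([-4.68389565e-01,  4.63846935e-01,  1.71790985e+00, -9.67770174e-05,
        9.59885041e-01,  5.56152267e-02]), 'qvel': array([ 4.21555625e-04,  1.00261920e-03,  1.74083463e-05,  7.20031189e-04,
        9.31956628e-04, -1.06302783e-03]), 'joint_efforts': array([-7.04812410e-03, -4.49292004e+01, -1.99539578e+01,  6.45727152e-02,
        3.97594145e-02,  2.24897567e-04]), 'tool_pos': array([ 0.49018285, -0.16241038,  0.10168566]), 'tool_rot': array([-3.14154796e+00,  8.18808395e-05,  1.04684705e+00]), 'contact_force': array([-0.29727202,  0.71267045, -0.19558776]), 'torque': array([-0.0367405 , -0.10232039, -0.00826996]), 'opening': 0.013973779523126712}
```

>>> move_arm(motion=[[255,0,0,-0.4,0,0,0],[255,0,0,-0.6,0,0,0],[255,0,0,-0.8,0,0,0],[255,0,0,-0.8,0,0,0],[255,0,0,-0.8,0,0,0],[255,0,0,0,0,0,0]])

```text
time: 12.85
tool_pos: [0.4911, -0.1628, 0.1716]
tool_rot: [3.138, -0.0, 1.047]
contact_force: [0.3, 0.8, -0.7]
opening: 0.0136
```

>>> move_arm(motion=[[255,0.4765,-0.2225,0,0,0,0],[255,0.953,-0.445,0,0,0,0],[255,0.953,-0.445,0,0,0,0],[255,0.953,-0.445,0,0,0,0],[255,0.953,-0.445,0,0,0,0],[255,0.953,-0.445,0,0,0,0],[255,0.953,-0.445,0,0,0,0],[255,0.953,-0.445,0,0,0,0],[255,0.953,-0.445,0,0,0,0],[255,0.4765,-0.2225,0,0,0,0]])

```text
time: 14.1
tool_pos: [0.5061, 0.0276, 0.1691]
tool_rot: [-3.14, 0.001, 1.048]
contact_force: [1.1, -0.3, -1.2]
opening: 0.0139
```

>>> move_arm(motion=[[255,0,0,0,0,0,0.9],[255,0,0,0,0,0,0.9],[255,0,0,0,0,0,0.9],[255,0,0,0,0,0,0.9],[255,0,0,0,0,0,0.9],[255,0,0,0,0,0,0.9],[255,0,0,0,0,0,0.85],[255,0,0,0,0,0,0]])

```text
time: 15.1
tool_pos: [0.5064, 0.0262, 0.1694]
tool_rot: [-3.141, 0.001, 0.393]
contact_force: [-0.7, -0.3, 0.5]
opening: 0.0141
```

```bash
python3 - <<'E'
from dial import *
s=robot.observe(); print(s['tool_pos'],s['tool_rot'],s['contact_force'],s['time'])
c,p,d=shot("wrist","w3.png"); K=c[0]
for l in ("key","key_shoulder"):
    print(l,[(round(x["p"],2),w(c,x["centre"]).round(4).tolist()) for x in finder.place_of("wrist",l)[:2]])
a=rect(c,p,(.5065,.0262),.045,.083,400); b=cv2.resize(p[130:430,170:470],(400,400))
cv2.imwrite("pics/w3c.png",np.hstack([a,b])[:,:,::-1])
E
```

```text
[0.50641002 0.02618769 0.16936548] [-3.14140934e+00  7.34334776e-04  3.93096767e-01] [-0.720615   -0.29761179  0.52078342] 15.1
key [(0.59, [0.5071, 0.0244, 0.1091]), (0.59, [0.504, 0.0263, 0.1484])]
key_shoulder [(0.72, [0.5081, 0.0265, 0.1476]), (0.63, [0.5243, -0.101, 0.0812])]
```

View pics/w3c.png

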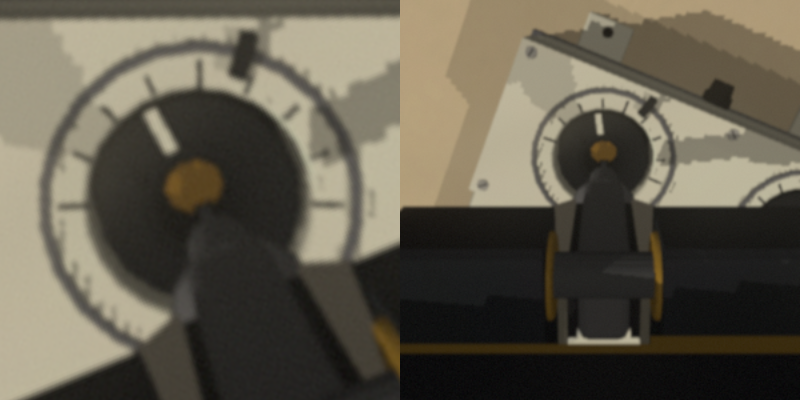

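>>> move_arm(motion=[[255,0,0,0.4,0,0,0],[255,0,0,0.4,0,0,0],[255,0,0,0.4,0,0,0],[255,0,0,0.25,0,0,0],[255,0,0,0.25,0,0,0],[255,0,0,0,0,0,0]])

```text
time: 16.0
tool_pos: [0.5065, 0.0262, 0.1353]
tool_rot: [-3.141, 0.001, 0.392]
contact_force: [0.3, 0.3, 0.1]
opening: 0.0142
```

>>> move_arm(motion=[[255,0,0,0.15,0,0,0],[255,0,0,0.15,0,0,0],[255,0,0,0.1,0,0,0],[255,0,0,0.1,0,0,0],[255,0,0,0,0,0,0]])

```text
time: 16.62
tool_pos: [0.5066, 0.0262, 0.1255]
tool_rot: [-3.142, 0.0, 0.392]
contact_force: [-0.6, -0.7, -0.6]
opening: 0.0137
```

>>> move_arm(motion=[[255,0,0,0.1,0,0,0],[255,0,0,0.1,0,0,0],[255,0,0,0,0,0,0],[255,0,0,0,0,0,0]])

```text
time: 17.12
tool_pos: [0.5068, 0.0261, 0.1218]
tool_rot: [3.141, -0.0, 0.392]
contact_force: [-0.6, -0.4, 1.3]
opening: 0.0137
```

>>> move_arm(motion=[[255,0,0,0.05,0,0,0],[255,0,0,0,0,0,0],[255,0,0,0,0,0,0]])

```text
time: 17.5
tool_pos: [0.5068, 0.0261, 0.1208]
tool_rot: [3.141, -0.0, 0.392]
contact_force: [-0.5, -0.2, 2.6]
opening: 0.014
```

```bash
python3 - <<'E'
from h import *
F=[]
for i in range(8):
    eyes.read_camera("wrist"); s=robot.observe(); F.append(np.r_[s['contact_force'],s['torque'],s['tool_pos']])
print(np.mean(F,0).round(4),np.std(F,0).round(3),s['time'])
E
```

```text
[-0.0622  0.0995  1.9132 -0.0036  0.0304  0.0029  0.5067  0.0262  0.1208] [0.275 0.313 0.393 0.034 0.037 0.025 0.    0.    0.   ] 17.9
```

>>> move_arm(motion=[[255,0,0,0,0,0,0.5],[255,0,0,0,0,0,0.5],[255,0,0,0,0,0,0.5],[255,0,0,0,0,0,0.5],[255,0,0,0,0,0,0.5],[255,0,0,0,0,0,0.5],[255,0,0,0,0,0,0.5],[255,0,0,0,0,0,0.5],[255,0,0,0,0,0,0.5],[255,0,0,0,0,0,0.5],[255,0,0,0,0,0,0],[255,0,0,0,0,0,0]])

```text
time: 19.4
tool_pos: [0.5068, 0.0262, 0.1207]
tool_rot: [-3.142, -0.0, -0.13]
contact_force: [-0.4, 0.5, 1.6]
opening: 0.0138
```

```bash
cat > ang.py <<'E'
from dial import *
import sys
def angles(C=(.5065,.0262),n=4):
    c=cal("wrist"); p=np.mean([eyes.read_camera("wrist")[0].astype(np.float32) for _ in range(n)],0)
    th=np.linspace(-1.5,1.5,1201); out=[]
    for z,rs,sg in ((.0825,(.013,.015,.017,.019,.021),1),(.0845,(.031,.033,.038,.04),-1)):
        a=rect(c,p,C,.045,z,900).mean(2); o=[]
        for r in rs:
            q=cv2.remap(a,((.045+r*np.sin(th))/.0001).astype(np.float32)[None],((.045-r*np.cos(th))/.0001).astype(np.float32)[None],1)[0]
            m=q>q.max()*.75 if sg>0 else q<q.min()+25
            o.append((th[m].mean().round(3),np.ptp(th[m]).round(2)))
        out.append(o)
    return c,p,out
E
python3 - <<'E'
from ang import *
s=robot.observe(); print(s['tool_pos'],s['tool_rot'],s['contact_force'],s['torque'],s['time'])
c,p,o=angles(); print(o)
a=rect(c,p,(.5065,.0262),.045,.0825,400)
cv2.imwrite("pics/t1.png",a[:,:,::-1])
E
```

```text
[0.5067557  0.02620949 0.12071674] [-3.14155733e+00 -1.99886471e-04 -1.30249988e-01] [-0.38757454  0.48586827  1.6465816 ] [ 0.12559517 -0.01503053  0.07695058] 19.4
[[(np.float64(-0.262), np.float64(0.22)), (np.float64(-0.254), np.float64(0.19)), (np.float64(-0.257), np.float64(0.17)), (np.float64(-0.254), np.float64(0.15)), (np.float64(-0.252), np.float64(0.14))], [(np.float64(0.269), np.float64(0.1)), (np.float64(0.278), np.float64(0.12)), (np.float64(0.274), np.float64(0.09)), (np.float64(0.33), np.float64(0.11))]][ WARN:0@6.593] global loadsave.cpp:1063 imwrite_ Unsupported depth image for selected encoder is fallbacked to CV_8U.
```

View pics/t1.png

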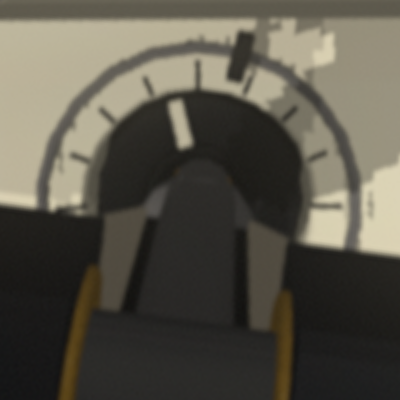

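>>> move_arm(motion=[[255,0,0,0,0,0,0.5],[255,0,0,0,0,0,0.5],[255,0,0,0,0,0,0.5],[255,0,0,0,0,0,0.5],[255,0,0,0,0,0,0.5],[255,0,0,0,0,0,0.5],[255,0,0,0,0,0,0.5],[255,0,0,0,0,0,0.5],[255,0,0,0,0,0,0.4],[255,0,0,0,0,0,0],[255,0,0,0,0,0,0]])

```text
time: 20.98
tool_pos: [0.5067, 0.0261, 0.1207]
tool_rot: [3.142, -0.0, -0.591]
contact_force: [-1.1, -0.4, 1.9]
opening: 0.0139
```

```bash
python3 - <<'E'
from ang import *
s=robot.observe(); print(s['tool_pos'],s['tool_rot'],s['contact_force'],s['torque'],s['time'])
c,p,o=angles(); print([[(float(a),float(b)) for a,b in q] for q in o])
a=rect(c,p,(.5065,.0262),.045,.0825,400)
cv2.imwrite("pics/t2.png",a[:,:,::-1].astype(np.uint8))
E
```

```text
[0.50672173 0.02612828 0.12072673] [ 3.14153698e+00 -1.86068688e-04 -5.91067061e-01] [-1.14684551 -0.42261732  1.93305207] [ 0.16911614 -0.07155548 -0.0007254 ] 20.975
[[(0.198, 0.22), (0.205, 0.19), (0.201, 0.17), (0.208, 0.15), (0.208, 0.14)], [(-1.349, 0.3), (-1.342, 0.31), (-1.33, 0.34), (-1.325, 0.35)]]
```

View pics/t2.png

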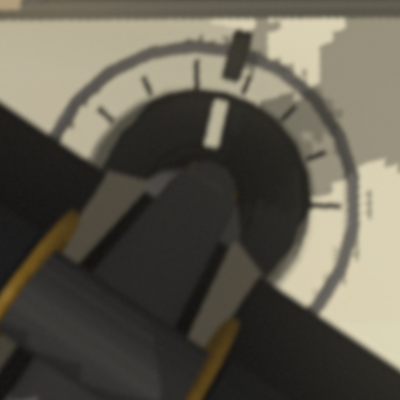

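>>> move_arm(motion=[[255,0,0,0,0,0,0.25],[255,0,0,0,0,0,0.25],[255,0,0,0,0,0,0],[255,0,0,0,0,0,0]])

```text
time: 21.68
tool_pos: [0.5067, 0.0262, 0.1207]
tool_rot: [3.142, -0.0, -0.644]
contact_force: [0.5, 0.7, 2.2]
opening: 0.0138
```

```bash
cat >> ang.py <<'E'
def fit(p,c,C):
    """bright pointer and dark tab centroids/lines in world xy"""
    a=rect(c,p,C,.045,.082,900).mean(2); b=rect(c,p,C,.045,.0845,900).mean(2)
    g=np.linspace(.045,-.045,900); X,Y=np.meshgrid(g,g,indexing='ij'); r=np.hypot(X,Y); t=np.arctan2(-Y,X)
    m=(r>.0125)&(r<.0215)&(abs(t)<.75)&(a>90)
    d=np.c_[X[m],Y[m]]; v=np.linalg.svd(d-d.mean(0),full_matrices=False)[2][0]; v*=np.sign(v[0])
    k=(r>.030)&(r<.0415)&(abs(t-.27)<.14)&(b<75)
    e=np.c_[X[k],Y[k]]
    A=lambda q: round(float(np.arctan2(-q[1],q[0])),3)
    print("pointer: centroid angle",A(d.mean(0)),"line angle",A(v),len(d),"tab",A(e.mean(0)),len(e), "pointer->tab dir",A(e.mean(0)-d.mean(0)))
E
python3 - <<'E'
from ang import *
s=robot.observe(); print(s['tool_pos'],s['tool_rot'],s['contact_force'],s['torque'],s['time'])
c,p,o=angles(); print([[(float(a),float(b)) for a,b in q] for q in o[:1]])
fit(p,c,(.5065,.0262))
E
```

```text
[0.50668657 0.02615472 0.12069189] [ 3.14150828e+00 -8.62515453e-05 -6.44234195e-01] [0.49593948 0.72500715 2.22802335] [ 0.08437927 -0.09338043  0.05760205] 21.675
[[(0.25, 0.22), (0.258, 0.19), (0.255, 0.17), (0.26, 0.15), (0.26, 0.14)]]
pointer: centroid angle 0.256 line angle 0.275 3369 tab 0.26 3557 pointer->tab dir 0.264
```

>>> move_arm(motion=[[255,0,0,0,0,0,-0.4],[255,0,0,0,0,0,-0.4],[255,0,0,0,0,0,-0.4],[255,0,0,0,0,0,0],[255,0,0,-0.15,0,0,0],[255,0,0,-0.25,0,0,0],[255,0,0,-0.4,0,0,0],[255,0,0,-0.6,0,0,0],[255,0,0,-0.6,0,0,0],[255,0,0,-0.5,0,0,0],[255,0,0,0,0,0,0],[255,0,0,0,0,0,0]])

```text
time: 23.38
tool_pos: [0.5064, 0.0262, 0.1705]
tool_rot: [3.141, 0.0, -0.519]
contact_force: [0.4, 0.5, 0.9]
opening: 0.0138
```

```bash
python3 - <<'E'
from ang import *
s=robot.observe(); print(s['tool_pos'],s['tool_rot'],s['contact_force'],s['time'])
c,p,o=angles(); print([[(float(a),float(b)) for a,b in q] for q in o])
fit(p,c,(.5065,.0262))
a=rect(c,p,(.5065,.0262),.045,.0825,500); b=cv2.resize(p[130:430,170:470],(500,500))
cv2.imwrite("pics/t3.png",cv2.resize(np.hstack([a,b])[:,:,::-1].astype(np.uint8),(800,400)))
E
```

```text
[0.5064443  0.02615228 0.17048216] [ 3.14130056e+00  3.74441582e-04 -5.18754652e-01] [0.35354916 0.52833684 0.92511569] 23.375
[[(0.259, 0.22), (0.26, 0.19), (0.261, 0.17), (0.264, 0.15), (0.265, 0.14)], [(0.259, 0.09), (0.268, 0.1), (0.266, 0.08), (0.829, 0.97)]]
pointer: centroid angle 0.263 line angle 0.271 3751 tab 0.27 3486 pointer->tab dir 0.276
```

View pics/t3.png

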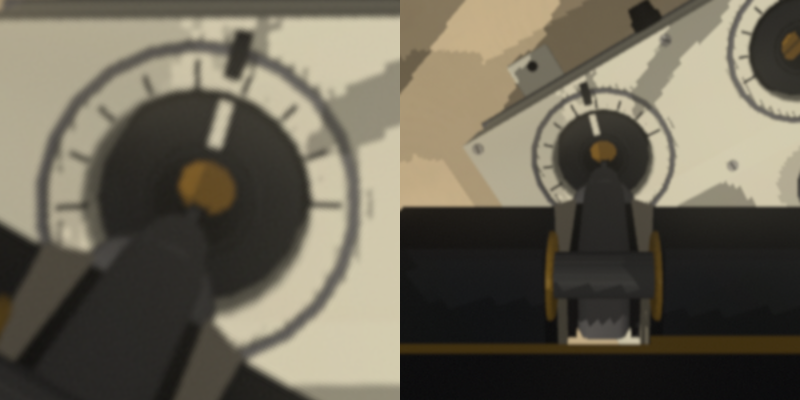

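>>> move_arm(motion=[[255,0.22,0.478,0,0,0,0],[255,0.441,0.956,0,0,0,0],[255,0.441,0.956,0,0,0,0],[255,0.441,0.956,0,0,0,0],[255,0.441,0.956,0,0,0,0],[255,0.441,0.956,0,0,0,0],[255,0.441,0.956,0,0,0,0],[255,0.441,0.956,0,0,0,0],[255,0.441,0.956,0,0,0,0],[255,0.22,0.478,0,0,0,0],[255,0,0,0,0,0,0]])

```text
time: 24.95
tool_pos: [0.4901, -0.1632, 0.1706]
tool_rot: [3.142, 0.0, -0.52]
contact_force: [-0.4, 0.2, -0.2]
opening: 0.0138
```

>>> move_arm(motion=[[255,0,0,0,0,0,-0.5],[255,0,0,0,0,0,-1],[255,0,0,0,0,0,-1],[255,0,0,0,0,0,-1],[255,0,0,0,0,0,-1],[255,0,0,0,0,0,-1],[255,0,0,0,0,0,-1],[255,0,0,0,0,0,-1],[255,0,0,0,0,0,-1],[255,0,0,0,0,0,-1],[255,0,0,0,0,0,-1],[255,0,0,0,0,0,-1]])

```text
time: 26.45
tool_pos: [0.4903, -0.1617, 0.1707]
tool_rot: [-3.141, -0.0, 0.69]
contact_force: [0.1, -0.6, -0.2]
opening: 0.0135
```

>>> move_arm(motion=[[255,0,0,0,0,0,-1],[255,0,0,0,0,0,-1],[255,0,0,0,0,0,-1],[255,0,0,0,0,0,-0.45],[255,0,0,0,0,0,0],[255,0,0,0,0,0,0]])

```text
time: 27.2
tool_pos: [0.4903, -0.1622, 0.1707]
tool_rot: [3.142, -0.0, 1.046]
contact_force: [0.2, -1.1, -0.2]
opening: 0.0132
```

```bash
python3 - <<'E'
from ang import *
s=robot.observe(); print(s['tool_pos'],s['tool_rot'],s['contact_force'],s['time'])
T=R.from_euler('xyz',s['tool_rot']).as_matrix(); print("to go, tool mm",T.T@(np.array([.4901,-.1626,.1017])-s['tool_pos'])*1000)
c,p,d=shot("wrist","w5.png")
for l in ("key","key_shoulder","holster"):
    print(l,[(round(x["p"],2),w(c,x["centre"]).round(4).tolist()) for x in finder.place_of("wrist",l)[:2]])
cv2.imwrite("pics/w5c.png",cv2.resize(p[150:400,195:445],(500,500))[:,:,::-1])
E
```

```text
[ 0.4903393  -0.16219786  0.1707362 ] [ 3.14157259e+00 -4.21084091e-05  1.04638939e+00] [ 0.2319699  -1.14869402 -0.23974735] 27.2
to go, tool mm [-4.70821657e-01 -7.17411356e-03  6.90361779e+01]
key [(0.82, [0.4886, -0.1658, 0.1096])]
key_shoulder [(0.79, [0.4871, -0.1618, 0.1483])]
holster [(0.61, [0.4864, -0.1618, 0.0794])]
```

View pics/w5c.png

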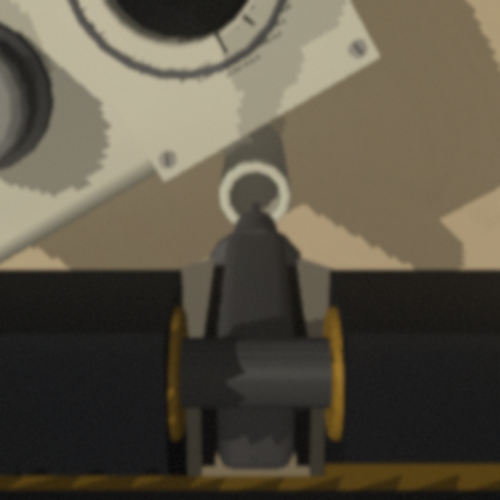

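```bash
python3 - <<'E'
from h import *
c=cal("wrist"); p=cv2.imread("pics/w5.png").astype(float).mean(2)
print(pix2w(c,195+254/2,150+193/2,.080))
g=cv2.resize(p[150:400,195:445],(500,500))
m=(g[150:240,210:300]>140).astype(np.uint8); ys,xs=np.nonzero(m); print((xs.min()+xs.max())/2+210,ys.min()+150,xs.min()+210,xs.max()+210)
for u,v in ((220,193),(288,193),(254,161)): print(pix2w(c,195+u/2,150+v/2,.080))
E
```

```text
[ 0.49015263 -0.16229449  0.08      ]
254.5 150 210 299
[ 0.48004157 -0.15645914  0.08      ]
[ 0.50026446 -0.16813028  0.08      ]
[ 0.4957968  -0.15251602  0.08      ]
```

>>> move_arm(motion=[[255,0,0,0.4,0,0,0],[255,0,0,0.4,0,0,0],[255,0,0,0.4,0,0,0],[255,0,0,0.4,0,0,0],[255,0,0,0.4,0,0,0],[255,0,0,0.4,0,0,0],[255,0,0,0.4,0,0,0],[255,0,0,0.3,0,0,0],[255,0,0,0.2,0,0,0],[255,0,0,0.1,0,0,0],[255,0,0,0,0,0,0]])

```text
time: 28.78
tool_pos: [0.4903, -0.1626, 0.1027]
tool_rot: [3.141, 0.0, 1.047]
contact_force: [-0.2, 0.3, -0.8]
opening: 0.0138
```

>>> move_arm(motion=[[255,0,0,0.05,0,0,0],[255,0,0,0,0,0,0],[255,0,0,0,0,0,0]])

```text
time: 29.15
tool_pos: [0.4903, -0.1627, 0.1018]
tool_rot: [3.141, 0.0, 1.047]
contact_force: [-0.4, -0.1, -0.4]
opening: 0.014
```

>>> move_arm(motion=[[255,0,0,0.02,0,0,0],[200,0,0,0,0,0,0],[150,0,0,0,0,0,0],[100,0,0,0,0,0,0],[50,0,0,0,0,0,0],[0,0,0,0,0,0,0],[0,0,0,0,0,0,0],[0,0,0,0,0,0,0],[0,0,0,0,0,0,0],[0,0,0,0,0,0,0]])

```text
time: 30.4
tool_pos: [0.4903, -0.1626, 0.1013]
tool_rot: [3.141, 0.0, 1.047]
contact_force: [-0.2, -0.5, -0.3]
opening: 0.0907
```

>>> move_arm(motion=[[0,0,0,-0.5,0,0,0],[0,0,0,-0.8,0,0,0],[0,0,0,-1,0,0,0],[0,0,0,-1,0,0,0],[0,0,0,-1,0,0,0],[0,0,0,-1,0,0,0],[0,-0.5,0,-1,0,0,0],[0,-0.5,0,-1,0,0,0],[0,-0.5,0,0,0,0,0],[0,0,0,0,0,0,0],[0,0,0,0,0,0,0]])

```text
time: 31.78
tool_pos: [0.4749, -0.1883, 0.2465]
tool_rot: [-3.14, -0.0, 1.047]
contact_force: [-0.1, -0.1, -0.5]
opening: 0.0922
```

```bash
python3 - <<'E'
from ang import *
s=robot.observe(); print(s['tool_pos'],s['tool_rot'],s['contact_force'],s['opening'],s['time'])
c=cal("wrist"); p,d=eyes.read_camera("wrist"); K=c[0]
v,u=np.mgrid[0:480,0:640]; P=np.stack([(u-K[0,2])/K[0,0]*d,-(v-K[1,2])/K[1,1]*d,-d],-1)@c[2].T+c[1]
m=(d>0)&(abs(P[...,0]-.489)<.025)&(abs(P[...,1]+.163)<.025)&(abs(P[...,2]-.145)<.008)
q=P[m]; print(len(q),np.median(q[:,2])); print(cv2.minAreaRect((q[abs(q[:,2]-np.median(q[:,2]))<.003][:,:2]*1000).astype(np.float32)))
c,p,o=angles(); print([[(float(a),float(b)) for a,b in q] for q in o]); fit(p,c,(.5065,.0262))
for l in ("key","key_shoulder","holster","big_pointer","big_tab_mark","small_pointer","small_tab_mark"):
    print(l,[(round(x["p"],2),w(c,x["centre"]).round(4).tolist()) for x in finder.place_of("wrist",l)[:1]])
cv2.imwrite("pics/w6.png",p[:,:,::-1].astype(np.uint8))
E
```

```text
[ 0.47494672 -0.18826927  0.24647406] [-3.13996719e+00 -1.31934640e-04  1.04661638e+00] [-0.14525646 -0.0611338  -0.48849387] 0.09216845985619637 31.775
732 0.14511625529689395
((489.9319763183594, -163.42221069335938), (26.081674575805664, 13.441560745239258), 60.48723220825195)ang.py:11: RuntimeWarning: Mean of empty slice.
  o.append((th[m].mean().round(3),np.ptp(th[m]).round(2)))
  ret = ret.dtype.type(ret / rcount)
Traceback (most recent call last):
  File "ang.py", line 11, in angles
    o.append((th[m].mean().round(3),np.ptp(th[m]).round(2)))
                                    ~~~~~~^^^^^^^
ValueError: zero-size array to reduction operation maximum which has no identity
```

```bash
python3 - <<'E'
from dial import *
c,p,d=shot("top")
for l in ("big_pointer","big_tab_mark","small_pointer","small_tab_mark","key","key_shoulder","holster","peg","stain_dropper","softener"):
    print(l,[(round(x["p"],2),w(c,x["centre"]).round(4).tolist()) for x in finder.place_of("top",l)[:1]])
u,v=w2pix(c,[.5,-.06,.084]).astype(int)
cv2.imwrite("pics/top2.png",cv2.resize(p[v-90:v+90,u-120:u+120],(800,600),interpolation=cv2.INTER_CUBIC)[:,:,::-1])
E
```

```text
big_pointer [(0.6, [0.5361, 0.0251, 0.0801])]
big_tab_mark [(0.72, [0.5309, 0.0168, 0.0906])]
small_pointer [(0.77, [0.5264, -0.1054, 0.0843])]
small_tab_mark [(0.43, [0.5348, -0.0887, 0.0857])]
key [(0.56, [0.5344, 0.0219, 0.0818])]
key_shoulder []
holster []
peg [(0.79, [0.413, 0.2128, -0.0015])]
stain_dropper []
softener [(0.61, [0.715, 0.0421, -0.0026])]
```

View pics/top2.png

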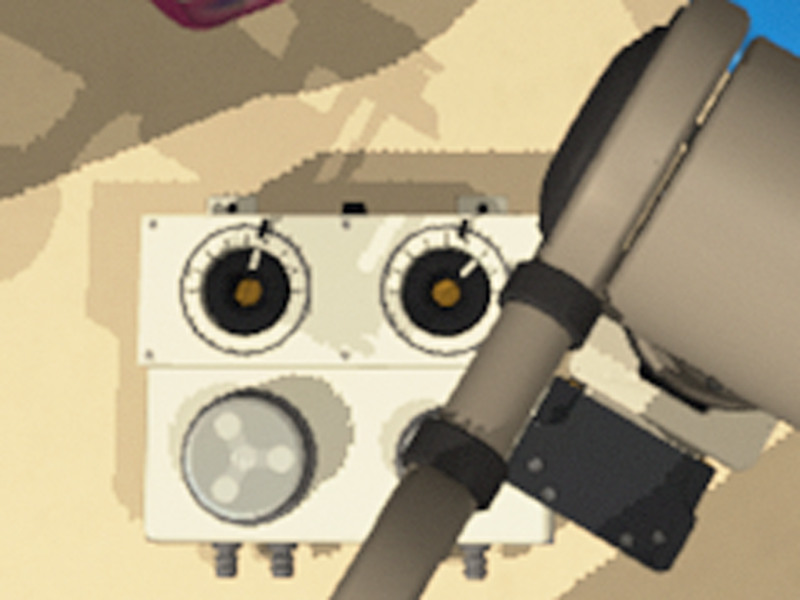

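```bash
python3 -c "
from cell import robot; print(robot.hand_in())"
```

```text
the job is handed in; nothing more can be done
None
```

The larger head's dial is set to its tab, the key is back in its holster and released, and the job was handed in at about 32 s of the 72 s allowed.

**What I did:** I gripped the key by its handle flats and found the slot direction from the depth image. I seated the blade with about 2 N of downward push. I then turned the screw clockwise in steps, reading the pointer from the wrist camera each time, and backed off within the play before lifting out.

**Last checks:**
- **Pointer:** with the key lifted clear of the dial, the wrist camera put the pointer at 0.26–0.27 rad and the tab at 0.26–0.27 rad. They agree to about 0.01 rad.
- **Key:** after release its top stands 145 mm high, the height at which the shoulder rests on the rim.
- **Surroundings:** the top view shows the smaller dial and both tabs as they were, and the peg and softener jug where they started.

**Checks that failed or disagreed:**
- **Final wrist re-measure of the dial:** it failed because the dial was out of view from the parked pose. The pointer figures above are from before the key was returned. The later top view does show the pointer at the tab by eye.
- **Finder in the last top view:** its rougher estimates (good to about 4 mm) put the pointer about 8 mm off the tab in y and 5 mm in x. It misplaced the key, and it missed the holster, which the arm was hiding, and the stain dropper bottle. I relied on the wrist camera measurements instead, so the bottle's position was not rechecked.

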